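# Stop and isolate the bench grinder by touch

### The arm

A 6-joint arm with a two-finger parallel gripper is mounted at the origin on the work surface. World frame = base frame: x ahead of the robot, y to its left, z up, the work surface at z = 0. Lengths are in m, angles in rad, forces in N, time in s.
With the tool pointing down it reaches from about 0.35 to 1 m from the base axis. Payload 7.1 kg.
Tool frame: the origin (TCP) lies midway between the tips of the shut fingers; the grasp point (between the pads) lies 19 mm behind it; z points along the fingers, y is the direction in which the jaws open and shut (so a half turn about z gives the same grasp; the last joint's range is limited). The gripper opens to 85 mm and grips with 20 to 120 N. Pads are 22 mm wide; open, the fingers measure 114 mm over their backs; the gripper's body (76 mm by 85 mm) begins 54 mm behind the grasp point. The pads swing forward as they close: fully open they stand 13 mm farther back than shut.
Start: joints at [-1.28, 0.423, 1.63, -0, 1.089, -0.019], TCP at [0.191, -0.595, 0.231] pointing down, gripper open.
Joint ranges: [-3, 3], [-0.9, 2.11], [0.09, 2.58], [-1.31, 4.45], [0.11, 2.69], [-2.54, 2.54]. Speed limits (rad/s): [2.39, 2.39, 3.01, 3.14, 3.14, 3.14].

### API

Orientations are given as a 3x3 rotation matrix whose columns are the frame's x, y, z axes.
In Python, from workcell import env, snapshot, job gives the robot as it stands.
- The arm moves only by the shell command python3 -m jog 'ROWS' [FORCE]. ROWS is text: rows parted by semicolons, each of 7 numbers parted by spaces: the closure, from 0 (fully open) to 1 (shut), then the shift along the tool's x, y, z scaled (see below), then the turn, a rotation vector about the tool's x, y, z scaled (see below). In form: gripper tx ty tz wx wy wz; .... A call has 1 to 5 rows; each row is the pose to reach, as a shift and turn from the pose measured when the call began, along the tool's axes at that moment, turning the shorter way round; what a row does not reach only later rows make up. The controller multiplies each number of a shift by 0.25 m and each number of a turn by 2 pi rad. A row lasts 1/12 s, in which the tool goes at most 41.7 mm and 7.16 degrees, less where a joint would pass 70% of its speed; a pose out of reach is approached as far as the arm can. A call with a number of a shift or a turn outside -1 to 1 is refused whole. A call with a gripper value outside its range is refused whole. The fingers move at their own pace and stop on an object; FORCE is the grip in N (left out, the last holds). Time passes only in rows, so rows that repeat a pose let the fingers close. It gives the time, the measured TCP pose, the force and the opening at its end, in the units of the state.
- env.get_obs(): the state, without advancing time (a new reading comes with each control period).
- snapshot(name): name is "scene" or "side" or "wrist"; returns a dict with "pixels" (420x560x3 uint8, red, green, blue), "K" (3x3 intrinsics, pixels), "k1" (the pictures are not rectified: a ray, as slopes to the right and down, at radius r is drawn at 1 + k1 r^2 times it, then the intrinsics apply), "eye" and "attitude" of the camera in the world; the wrist camera has in their place "T_tool_cam" (4x4, takes a point from camera to tool coordinates, whose origin is the TCP and whose axes are the flange's). Camera axes: x right, y down, z forward; pixel columns grow to the right and rows downward; lengths in m; the calibration is good to about 2 mm. A picture is of the moment at which its call begins: read the wrist's pose just before it. There is no depth.
- job.hand_in(): hands the job in, once; it reports no verdict.
The state is a dict: "time_s": time; "joint_positions": joint angles; "joint_vel": joint speeds; "joint_torque": joint torques, N m; "ee_pos": TCP position; "eef_rot": TCP orientation; "wrist_force": force on the tool from outside, world axes, zero at the start; "ft_torque": the same for the moment, N m; "opening": opening from 0.0 (shut) to 1.0 (fully open).
Only numpy, scipy, OpenCV 4.12 (cv2) and the standard library are available. Lean on these libraries where they do the work, as an engineer would, in place of code of your own. Each camera call takes 0.05 s, during which the arm holds its last target.

### The job

Shut down the bench grinder: gently press the red stop button down with the fingertips and let it spring back up, and only then push the orange isolator lever all the way over, from the robot's side to the far side. Leave the green and yellow buttons, the blue lever and the loose things on the bench as they are, and pick nothing up. Finish with the hand drawn back a hand's breadth or more from the red button and the orange lever.

Things in the scene. Friction and masses are not known exactly. Their poses are not given: they have to be found in the camera images.
- stop_top (a point): RED stop button of the grinder. Round cap 34 mm across in a black 50 mm collar on the grey station box. This point is the centre of the cap's top face, 53 mm above the bench when up, 11 mm above its collar. Pressing straight down sinks it 7 mm in all; it begins to move at 1.5 N, is fully down at 5 N, and springs back when let go.
- stop (a joint): travel of the red stop button in m: 0 up, 0.007 fully down
- start_top (a point): GREEN start button, to be left alone. Round cap 34 mm across in a black 50 mm collar on the grey station box. This point is the centre of the cap's top face, 53 mm above the bench when up, 11 mm above its collar.
- start (a joint): travel of the green button in m: 0 up, 0.007 fully down
- lamp_top (a point): YELLOW lamp button, to be left alone. Round cap 34 mm across in a black 50 mm collar on the grey station box. This point is the centre of the cap's top face, 53 mm above the bench when up, 11 mm above its collar.
- lamp (a joint): travel of the yellow button in m: 0 up, 0.007 fully down
- station: grey flat station box carrying the three buttons, fixed to the bench, 140 x 260 x 30 mm (x, y, z); origin at the centre of its underside on the bench; the buttons stand in a row along its y axis, at x = 0, y = -85, 0 and 85 mm, in an order of colours that changes
- isolator_tip (a point): Centre of the ORANGE ball (26 mm across) on the grinder's isolator lever: 10 mm rod, 80 mm from hinge to ball centre. It rises from a grey block 70 x 50 x 25 mm on the white switch box. The hinge is 52 mm above the bench at the block's middle, along the box's y axis. It starts leaning to the near side, ball about 122 mm above the bench (132 upright). About 1 N at the ball moves it; it stays where left.
- isolator (a joint): angle of the orange lever in rad: 0 leaning 0.5 rad to the near side (-x of the switch box), 0.5 upright, 1.0 leaning 0.5 rad to the far side (+x) at its stop
- fan_tip (a point): Centre of the BLUE ball of the fan's lever, which is to be left alone; same shape and size as the orange one, standing 140 mm beside it along the switch box's y axis; which is on which side changes
- fan (a joint): angle of the blue lever in rad, as for the orange one
- switch_box: white flat switch box carrying the two levers, fixed to the bench, 140 x 260 x 30 mm (x, y, z); origin at the centre of its underside on the bench; levers stand at x = 0, y = -70 and 70 mm and swing in its x-z plane; its x axis points away from the robot
- jar: loose glass jar with steel lid, standing near the gap between the two boxes, 54 mm across, 75 mm high; origin at the centre of its underside
- mug: loose blue mug behind the boxes, 80 mm across, 90 mm high; origin at the centre of its underside
- tape: loose yellow tape ring lying flat, 96 mm across, 25 mm high; origin at the centre of its underside
- screwdriver: loose red-handled screwdriver lying behind the boxes, along its own x axis; origin on its underside
- wrench: loose steel wrench lying behind the boxes, along its own x axis; origin on its underside

How it is judged:
On the way, in this order (a step that is already met when the one before it is completed fails the run):
1. the red button is pressed at least 5 mm down while the orange lever is still on the near side (value of joint stop above 0.005 m and value of joint isolator below 0.3 rad), for 0.05 s.
2. the red button is let go and back up, the orange lever still on the near side (value of joint stop below 0.001 m and value of joint isolator below 0.3 rad), for 0.1 s.
3. the orange lever is pushed over to the far side (value of joint isolator above 0.8 rad and value of joint stop below 0.001 m), for 0.1 s.
At the end, for the whole second after the job is handed in: Red button up (under 1 mm down); orange lever stays on the far side (over 0.8 of 1.0 rad); green and yellow buttons within 2 mm, blue ball within 10 mm and loose things within 15 mm of where they were; hand over 80 mm from red button and orange ball (all of step 3 and value of joint each of start, lamp below 0.002 m and distance of fan_tip from where it was at the start of the episode below 0.01 m and distance of each of jar, mug, tape, screwdriver, wrench from where it was at the start of the episode below 0.015 m and distance between the grasp point and stop_top above 0.08 m and distance between the grasp point and isolator_tip above 0.08 m); the robot touches nothing.
It fails at once if the green or yellow button is pressed (over 2 mm) (value of joint any of start, lamp above 0.002 m).
It fails at once if the blue lever is moved (over 10 mm at its ball) (distance of fan_tip from where it was at the start of the episode above 0.01 m).
It fails at once if the red button or the orange lever is struck or forced (over 30 N) (contact force between anything else and stop above 30 N or contact force between anything else and isolator above 30 N).
It fails at once if a loose thing is lifted, tipped or shoved (over 15 mm) (distance of any of jar, mug, tape, screwdriver, wrench from where it was at the start of the episode above 0.015 m or angle between any of jar, mug's own z axis and vertical above 0.25 rad).
It also fails if it takes over 48 s, if anything falls off the work surface, if the arm or the gripper's body presses on something with over 40 N, if the wrist force passes 120 N, or if a joint passes its speed limit or range.

## Working session

There is one attempt and no reset: what is moved stays moved. The work goes in short steps, Python scripts to look and compute and a shell command to move; the robot and the scene stay as the last step left them, time stands still between calls to the robot, and variables do not carry over. Pictures are saved under pics/ and viewed, and the job is handed in when it is done.

```bash
mkdir -p pics; ls; cat > h.py <<'E'
import numpy as np,cv2
from workcell import env,snapshot,job
def snap(n,f):
    s=snapshot(n); cv2.imwrite('pics/'+f,cv2.cvtColor(s['pixels'],cv2.COLOR_RGB2BGR)); return s
def ray(s,u,v):
    K=np.array(s['K']);k=float(np.ravel(s['k1'])[0])
    n=cv2.undistortPoints(np.array([[[u,v]]],float),K,np.array([k,0,0,0.]))[0,0]
    d=np.array(s['attitude'])@np.array([n[0],n[1],1.]); return np.array(s['eye']),d/np.linalg.norm(d)
def plane(s,u,v,z):
    e,d=ray(s,u,v); return e+d*(z-e[2])/d[2]
def tri(r1,r2):
    A=np.zeros((3,3));b=np.zeros(3)
    for e,d in (r1,r2):
        P=np.eye(3)-np.outer(d,d);A+=P;b+=P@e
    p=np.linalg.solve(A,b); return p,[np.linalg.norm((np.eye(3)-np.outer(d,d))@(p-e)) for e,d in (r1,r2)]
E
python3 - <<'E'
from h import *
import pickle
o=env.get_obs();print({k:np.round(v,3).tolist() for k,v in o.items()})
d={}
for n in('scene','side'):
    s=snap(n,n+'0.png');d[n]=s;print(s['K'],s['k1'],s['eye'],s['attitude'])
pickle.dump(d,open('s0.pkl','wb'))
E
```

```text
pics
{'time_s': 0.0, 'joint_positions': [-1.28, 0.424, 1.631, 0.0, 1.089, -0.019], 'joint_vel': [-0.001, -0.0, 0.001, 0.001, 0.001, -0.001], 'joint_torque': [-0.0, -55.739, -28.174, -0.0, 0.007, 0.0], 'ee_pos': [0.19, -0.595, 0.231], 'eef_rot': [[0.952, 0.305, -0.0], [0.305, -0.952, 0.002], [0.0, -0.002, -1.0]], 'wrist_force': [-1.008, 0.82, -0.516], 'ft_torque': [-0.043, -0.044, -0.038], 'opening': 1.0}
[[378.9026475    0.         275.66868092]
 [  0.         378.9026475  202.28095926]
 [  0.           0.           1.        ]] -0.010435732525719863 [ 1.23301705 -0.3513259   0.56402258] [[ 0.37266101  0.49397225 -0.78556679]
 [ 0.92788136 -0.20989264  0.3081903 ]
 [-0.01264723 -0.84376329 -0.53656645]]
[[406.97943813   0.         284.96739385]
 [  0.         406.97943813 209.96606198]
 [  0.           0.           1.        ]] -0.017866926335323895 [0.29120206 0.71045882 0.7986682 ] [[-0.93820102 -0.20544839  0.27851356]
 [-0.34556705  0.60035365 -0.72122043]
 [-0.01903306 -0.77289486 -0.6342486 ]]
```

View pics/scene0.png

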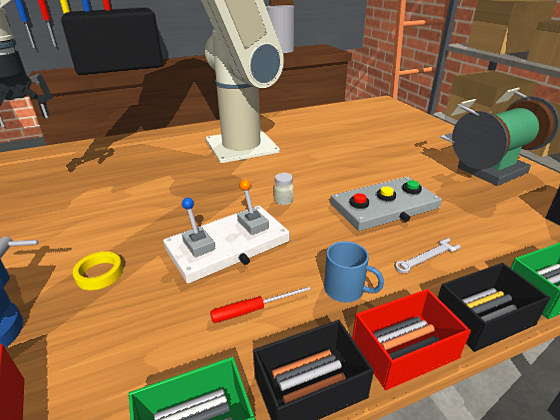

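View pics/side0.png

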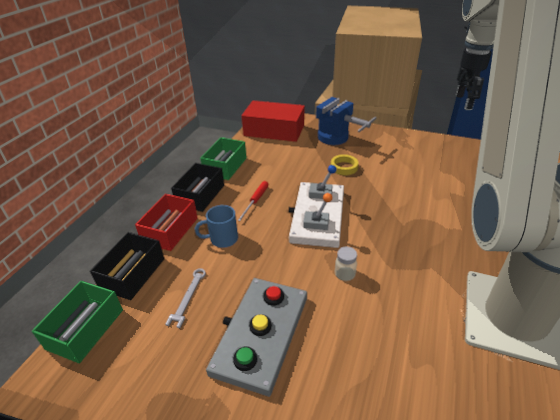

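The scene view shows the red, yellow and green buttons at (360,199), (387,192) and (413,185). The orange ball is at (246,185), the blue ball at (188,203) and the jar at (284,188). In the side view red is at (273,295), orange at (327,198), blue at (331,170) and the jar at (346,264). Next I'll refine these with colour masks.

```bash
cat > m.py <<'E'
from h import *
H={'red':[(0,6),(174,180)],'orange':[(7,16)],'blue':[(105,125)],'yellow':[(24,32)],'green':[(50,85)]}
def cen(img,c,u,v,r=14,smin=170,vmin=110):
    hsv=cv2.cvtColor(img,cv2.COLOR_RGB2HSV);m=np.zeros(img.shape[:2],np.uint8)
    for a,b in H[c]: m|=cv2.inRange(hsv,(a,smin,vmin),(b,255,255))
    w=np.zeros_like(m);cv2.circle(w,(u,v),r,255,-1);m&=w
    n,l,st,ce=cv2.connectedComponentsWithStats(m)
    i=1+np.argmax(st[1:,4]);return ce[i],st[i]
E
python3 - <<'E'
from m import *
import pickle
d=pickle.load(open('s0.pkl','rb'))
P={'scene':dict(red=(360,199),yellow=(387,192),green=(413,185),orange=(246,185),blue=(188,203)),
'side':dict(red=(273,295),yellow=(260,323),green=(245,357),orange=(327,198),blue=(331,170))}
C={}
for n in P:
  for c,(u,v) in P[n].items():
    ce,st=cen(d[n]['pixels'],c,u,v);C[n,c]=ce;print(n,c,ce.round(1),st,plane(d[n],*ce,.053 if c in('red','yellow','green') else .122).round(4))
for c in P['scene']: print(c,[x if isinstance(x,list) else x.round(4) for x in tri(ray(d['scene'],*C['scene',c]),ray(d['side'],*C['side',c]))])
# jar lid / box corners
print('jar',plane(d['scene'],284,178,.075),plane(d['side'],347,254,.075))
for n,pts in {'scene':[(164,237),(256,208),(289,234),(184,277)],'side':[(301,183),(345,186),(341,243),(290,238)]}.items():
  for p in pts: print(n,p,plane(d[n],*p,.03).round(3))
E
```

```text
scene red [359.7 198.2] [354 194  13  10 104] [0.5503 0.1464 0.053 ]
scene yellow [386.7 191.1] [381 187  13  10 101] [0.5482 0.2303 0.053 ]
scene green [412.7 184.3] [407 180  12   9  83] [0.5456 0.3157 0.053 ]
scene orange [246.2 184.1] [232 171  29  28 449] [ 0.4847 -0.1316  0.122 ]
scene blue [187.3 202.9] [182 198  12  11  95] [ 0.5128 -0.2759  0.122 ]
side red [272.9 292.3] [266 287  15  12 143] [0.541  0.1542 0.053 ]
side yellow [260.1 322. ] [253 315  15  15 164] [0.5374 0.2394 0.053 ]Traceback (most recent call last):
  File "<stdin>", line 9, in <module>
  File "m.py", line 8, in cen
    i=1+np.argmax(st[1:,4]);return ce[i],st[i]
        ~~~~~~~~~^^^^^^^^^^
    return _wrapfunc(a, 'argmax', axis=axis, out=out, **kwds)
    return bound(*args, **kwds)
ValueError: attempt to get argmax of an empty sequence
```

```bash
python3 - <<'E'
import cv2,numpy as np
a=cv2.imread('pics/scene0.png')[160:290,150:450];cv2.imwrite('pics/c1.png',cv2.resize(a,None,fx=2.6,fy=2.6,interpolation=2))
a=cv2.imread('pics/side0.png')[150:400,200:380];cv2.imwrite('pics/c2.png',cv2.resize(a,None,fx=2.4,fy=2.4,interpolation=2))
E
```

```text
(no output)
```

View pics/c1.png

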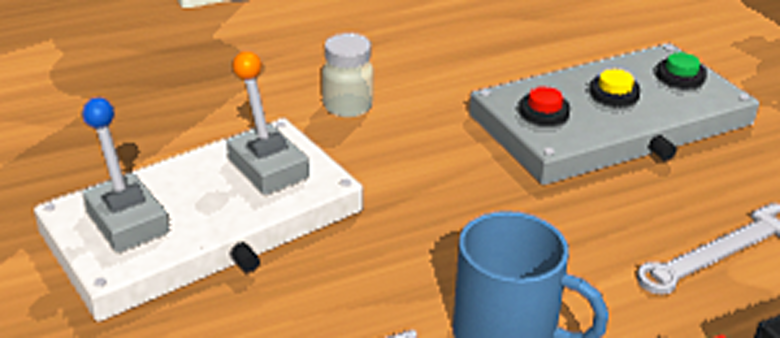

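View pics/c2.png

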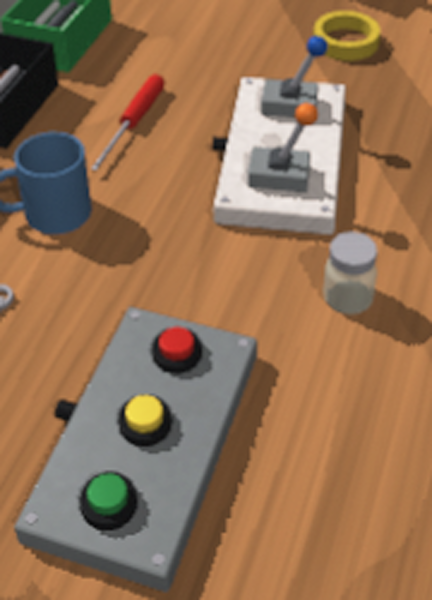

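The masks take in the cap sides and some wood around the orange ball, so I'll tighten them.

```bash
python3 - <<'E'
from m import *
import pickle
d=pickle.load(open('s0.pkl','rb'))
P={'scene':dict(red=(360,199),yellow=(387,192),green=(413,185),orange=(246,185),blue=(188,203)),
'side':dict(red=(273,295),yellow=(260,323),green=(245,357),orange=(327,198),blue=(331,170))}
for c in P['scene']:
  rs=[]
  for n in P:
    u,v=P[n][c];r=8 if c in('orange','blue') else 12
    ce,st=cen(d[n]['pixels'],c,u,v,r,*( (215,150) if c=='orange' else (130,60)));print(n,c,ce.round(1),st);rs.append(ray(d[n],*ce))
  p,e=tri(*rs);print('  ->',p.round(4),np.round(e,4))
print('jar',plane(d['scene'],284,178,.075),plane(d['side'],347,254,.075))
for n in P:
  u,v=P[n]['red'];print(d[n]['pixels'][v-9:v+7,u].tolist())
for n,pts in {'scene':[(164,240),(257,207),(289,230)],'side':[(301,183),(343,185),(338,241),(290,238)]}.items():
  for p in pts: print(n,p,plane(d[n],*p,.03).round(3))
E
```

```text
scene red [359.3 198. ] [353 193  14  11 119]
side red [273.1 292.8] [266 286  15  15 173]
  -> [0.542  0.1513 0.0474] [0.0001 0.0001]
scene yellow [386.4 191.2] [380 187  14  10 109]
side yellow [259.7 322.1] [252 315  16  16 203]
  -> [0.5401 0.2361 0.0471] [0. 0.]
scene green [412.4 184.7] [406 180  13  10  97]
side green [244.2 355.3] [236 347  17  17 228]
  -> [0.5387 0.3211 0.0473] [0.0005 0.0005]
scene orange [244.3 185.4] [239 180  12  10  54]Traceback (most recent call last):
  File "<stdin>", line 10, in <module>
  File "m.py", line 8, in cen
    i=1+np.argmax(st[1:,4]);return ce[i],st[i]
        ~~~~~~~~~^^^^^^^^^^
    return _wrapfunc(a, 'argmax', axis=axis, out=out, **kwds)
    return bound(*args, **kwds)
ValueError: attempt to get argmax of an empty sequence
```

```bash
python3 - <<'E'
from m import *
import pickle
d=pickle.load(open('s0.pkl','rb'))
for n,(u,v) in dict(scene=(246,185),side=(327,198)).items():
  print(cv2.cvtColor(d[n]['pixels'],cv2.COLOR_RGB2HSV)[v-8:v+9:2,u-8:u+9:2].tolist())
E
```

```text
[[[15, 169, 160], [15, 173, 198], [15, 175, 210], [15, 172, 213], [15, 173, 215], [15, 175, 220], [15, 172, 215], [15, 174, 213], [15, 174, 214]], [[15, 175, 185], [16, 170, 180], [14, 168, 205], [14, 183, 229], [14, 176, 222], [15, 169, 214], [15, 170, 220], [15, 170, 219], [15, 173, 219]], [[15, 172, 185], [14, 166, 184], [16, 255, 255], [18, 255, 255], [21, 255, 255], [15, 255, 250], [14, 165, 205], [14, 169, 207], [14, 171, 207]], [[15, 164, 177], [14, 255, 239], [17, 255, 255], [22, 255, 255], [19, 255, 255], [17, 255, 255], [13, 179, 205], [15, 172, 207], [15, 174, 217]], [[15, 162, 167], [14, 255, 236], [17, 255, 254], [21, 255, 255], [18, 255, 255], [16, 255, 253], [14, 219, 171], [15, 172, 209], [15, 174, 208]], [[14, 165, 170], [14, 255, 193], [15, 255, 249], [16, 255, 253], [16, 255, 252], [14, 255, 236], [14, 181, 161], [15, 172, 215], [14, 170, 212]], [[15, 172, 185], [14, 169, 166], [14, 255, 185], [13, 255, 218], [13, 255, 209], [12, 194, 134], [15, 170, 226], [15, 170, 228], [16, 174, 231]], [[15, 171, 185], [15, 168, 191], [15, 172, 199], [131, 12, 177], [109, 23, 23
[... 735 characters left out ...]
39], [9, 18, 141]], [[20, 8, 97], [30, 3, 87], [11, 177, 153], [11, 200, 182], [11, 197, 177], [11, 196, 165], [11, 198, 147], [12, 27, 141], [8, 19, 145]], [[11, 19, 146], [10, 21, 146], [8, 57, 129], [12, 200, 126], [11, 200, 139], [11, 198, 143], [10, 101, 134], [10, 22, 141], [9, 18, 139]], [[8, 12, 234], [10, 13, 233], [170, 10, 158], [6, 42, 86], [8, 40, 167], [9, 34, 194], [11, 21, 205], [10, 19, 205], [8, 19, 202]], [[13, 13, 234], [11, 16, 219], [130, 7, 109], [170, 7, 113], [11, 12, 230], [10, 13, 232], [10, 13, 233], [10, 13, 234], [11, 12, 232]], [[13, 13, 232], [170, 10, 158], [130, 8, 94], [10, 18, 215], [11, 12, 233], [8, 12, 230], [11, 12, 234], [13, 13, 235], [13, 13, 233]]]
```

```bash
python3 - <<'E'
from m import *
H['orange']=[(5,24)];H['blue']=[(100,130)]
import pickle
d=pickle.load(open('s0.pkl','rb'))
P={'scene':dict(orange=(246,185),blue=(188,203)),'side':dict(orange=(327,198),blue=(331,170))}
T={}
for c in P['scene']:
  rs=[]
  for n in P:
    u,v=P[n][c]
    ce,st=cen(d[n]['pixels'],c,u,v,10,*( (200 if n=='scene' else 140,90) if c=='orange' else (130,60)));print(n,c,ce.round(1),st);rs.append(ray(d[n],*ce))
  p,e=tri(*rs);T[c]=p;print('  ->',p.round(4),np.round(e,4))
y=(T['orange']-T['blue'])[:2];print('spacing',np.linalg.norm(y)); y/=np.linalg.norm(y);print('box y dir',y,'x dir',y[1],-y[0])
print('jar',plane(d['scene'],284,178,.075),plane(d['side'],347,254,.075))
E
```

```text
scene orange [244.5 184.6] [239 180  12  11  95]
side orange [327.1 197.1] [323 193   9   9  66]
  -> [ 0.497  -0.1394  0.1287] [0.0001 0.0001]
scene blue [187.3 203. ] [182 198  12  11 101]
side blue [331.7 168.9] [329 166   7   7  42]
  -> [ 0.5214 -0.2768  0.1273] [0.0002 0.0002]
spacing 0.13959144782148547
box y dir [-0.17503038  0.98456303] x dir 0.9845630331622623 0.1750303794497567
jar [ 0.41351303 -0.0048525   0.075     ] [ 0.40482679 -0.00126218  0.075     ]
```

```bash
cat > go.py <<'E'
import sys
from h import *
o=env.get_obs();R=np.array(o['eef_rot']);p=np.array(o['ee_pos'])
print('t',o['time_s'],'p',p.round(4),'F',np.round(o['wrist_force'],1),'open',o['opening'],'yaw',np.degrees(np.arctan2(R[1,0],R[0,0])).round(1),'zt',R[:,2].round(3))
if len(sys.argv)>3:
    t=np.array(list(map(float,sys.argv[1:4])));d=t-p;print('dist',np.linalg.norm(d).round(4),'units',(R.T@d/.25).round(4))
    yw=float(sys.argv[4]) if len(sys.argv)>4 else 10
    c,s=np.cos(np.radians(yw)),np.sin(np.radians(yw));Rt=np.array([[c,s,0],[s,-c,0],[0,0,-1.]])
    w=cv2.Rodrigues(R.T@Rt)[0].ravel();print('turn',(w/2/np.pi).round(4))
E
python3 go.py .36 -.25 .25 10;  python3 - <<'E'
from m import *
import pickle
d=pickle.load(open('s0.pkl','rb'))
for n,a,b in (('scene',(244.5,184.6),(187.3,203)),('side',(327.1,197.1),(331.7,168.9))): print(plane(d[n],*a,.122),plane(d[n],*b,.122))
E
```

```text
t 0.1 p [ 0.1904 -0.5948  0.2306] F [ 0.2 -0.6 -0.1] open 0.998850994834049 yaw 17.8 zt [-0.     0.001 -1.   ]
dist 0.3847 units [ 1.0664 -1.1067 -0.0759]
turn [-0.0002  0.      0.0215]
[ 0.48529928 -0.13603787  0.122     ] [ 0.51319159 -0.27595179  0.122     ]
[ 0.49898959 -0.14783144  0.122     ] [ 0.52322683 -0.28503486  0.122     ]
```

```bash
python3 -m jog '1 0.1 -0.1 -0.03 0 0 0.0215;1 0.25 -0.25 -0.06 0 0 0.0215;1 0.4 -0.4 -0.08 0 0 0.0215;1 0.55 -0.55 -0.08 0 0 0.0215;1 0.65 -0.65 -0.08 0 0 0.0215' 20; python3 go.py .45 -.02 .25
```

```text
time_s: 0.52
ee_pos: [0.2829, -0.4141, 0.2504]
eef_rot: [[0.985, 0.173, -0.0], [0.173, -0.985, 0.001], [-0.0, -0.001, -1.0]]
wrist_force: [-0.2, -0.7, 0.4]
opening: 0.3
t 0.5167 p [ 0.2829 -0.4141  0.2504] F [-0.2 -0.7  0.4] open 0.3002080972447277 yaw 10.0 zt [-0.     0.001 -1.   ]
dist 0.428 units [ 0.9309 -1.4369  0.0035]
turn [-0.0002  0.     -0.0001]
```

```bash
python3 -m jog '1 0.1 -0.15 0 0 0 0;1 0.2 -0.3 0 0 0 0;1 0.3 -0.45 0 0 0 0;1 0.4 -0.6 0 0 0 0;1 0.5 -0.75 0 0 0 0'; python3 - <<'E'
from h import *
import pickle
o=env.get_obs();s=snap('wrist','w1.png');pickle.dump((o,s),open('w1.pkl','wb'));print(s['T_tool_cam'])
E
python3 go.py .52 .05 .2
```

```text
time_s: 0.93
ee_pos: [0.3662, -0.2229, 0.2506]
eef_rot: [[0.985, 0.173, -0.0], [0.173, -0.985, 0.001], [-0.0, -0.001, -1.0]]
wrist_force: [0.8, -0.5, 0.2]
opening: 0.0
[[ 6.46547021e-04 -9.60064721e-01 -2.79777258e-01  7.04322356e-02]
 [ 9.99999646e-01  4.69910938e-04  6.98419452e-04 -1.33731056e-06]
 [-5.39057482e-04 -2.79777610e-01  9.60064684e-01 -1.41461736e-01]
 [ 0.00000000e+00  0.00000000e+00  0.00000000e+00  1.00000000e+00]]
t 0.9833 p [ 0.3681 -0.2172  0.2504] F [-0.5  4.  -0.7] open 0.002346780018809206 yaw 10.1 zt [ 0.     0.005 -1.   ]
dist 0.3115 units [ 0.7861 -0.9442  0.2068]
turn [-0.0008 -0.0001  0.0004]
```

View pics/w1.png

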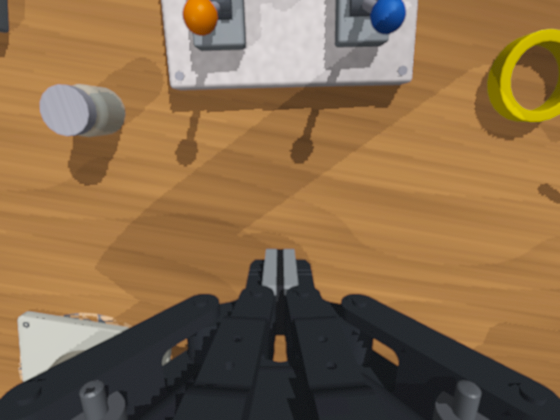

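The wrist view shows the orange ball at (201,14), the blue ball at (388,14) and the jar lid at (67,110). The white box appears level, so its yaw is about 10°, matching the tool.

```bash
cat >> h.py <<'E'
def wr(o,s):
    T=np.array(s['T_tool_cam']);R=np.array(o['eef_rot']);s=dict(s);s['attitude']=R@T[:3,:3];s['eye']=np.array(o['ee_pos'])+R@T[:3,3];return s
E
python3 - <<'E'
from h import *
import pickle
s=wr(*pickle.load(open('w1.pkl','rb')));d=pickle.load(open('s0.pkl','rb'))
for z in(.122,.128):print(z,plane(s,201,14,z).round(4),plane(s,388,14,z).round(4))
print('jar',plane(s,67,110,.075).round(4))
print(plane(s,172,85,.03).round(4),plane(s,412,78,.03).round(4))
for n,a in(('scene',(244.5,184.6)),('side',(327.1,197.1))):
  p,e=tri(ray(s,201,14),ray(d[n],*a));print(n,p.round(4),np.round(e,4))
E
```

```text
0.122 [ 0.4979 -0.1395  0.122 ] [ 0.5225 -0.2783  0.122 ]
0.128 [ 0.4965 -0.1411  0.128 ] [ 0.5205 -0.2768  0.128 ]
jar [ 0.4058 -0.0087  0.075 ]
[ 0.4464 -0.0921  0.03  ] [ 0.4977 -0.3421  0.03  ]
scene [ 0.4966 -0.1402  0.1285] [0.001 0.001]
side [ 0.497  -0.1409  0.1274] [0.0003 0.0003]
```

```bash
python3 -m jog '1 0.1 -0.12 0 0 0 0;1 0.2 -0.24 0 0 0 0;1 0.3 -0.36 0 0 0 0;1 0.4 -0.48 0 0 0 0;1 0.5 -0.6 0 0 0 0'; python3 go.py .48 .14 .25
```

```text
time_s: 1.4
ee_pos: [0.4651, -0.0456, 0.2512]
eef_rot: [[0.984, 0.176, -0.0], [0.176, -0.984, 0.005], [0.001, -0.005, -1.0]]
wrist_force: [0.7, -1.5, 0.5]
opening: 0.003
t 1.4 p [ 0.4651 -0.0456  0.2512] F [ 0.7 -1.5  0.5] open 0.0029894075744831996 yaw 10.1 zt [-0.     0.005 -1.   ]
dist 0.1862 units [ 0.1892 -0.7203  0.0083]
turn [-0.0008 -0.0001  0.0004]
```

```bash
python3 -m jog '1 0.04 -0.15 0 0 0 0;1 0.09 -0.3 0 0 0 0;1 0.13 -0.45 0 0 0 0;1 0.16 -0.58 0 0 0 0;1 0.19 -0.7 0 0 0 0'; python3 -m jog '1 0.01 -0.02 0 0 0 0;1 0.01 -0.02 0 0 0 0;1 0.01 -0.02 0 0 0 0'; python3 - <<'E'
from h import *
import pickle
o=env.get_obs();s=snap('wrist','w2.png');pickle.dump((o,s),open('w2.pkl','wb'))
E
```

```text
time_s: 1.82
ee_pos: [0.4806, 0.1371, 0.2518]
eef_rot: [[0.984, 0.177, -0.001], [0.177, -0.984, 0.005], [0.0, -0.005, -1.0]]
wrist_force: [-0.2, 0.2, -0.2]
opening: -0.001
time_s: 2.07
ee_pos: [0.4819, 0.1423, 0.2514]
eef_rot: [[0.984, 0.178, -0.002], [0.178, -0.984, 0.004], [-0.001, -0.004, -1.0]]
wrist_force: [0.3, -0.0, 0.2]
opening: 0.002
```

View pics/w2.png

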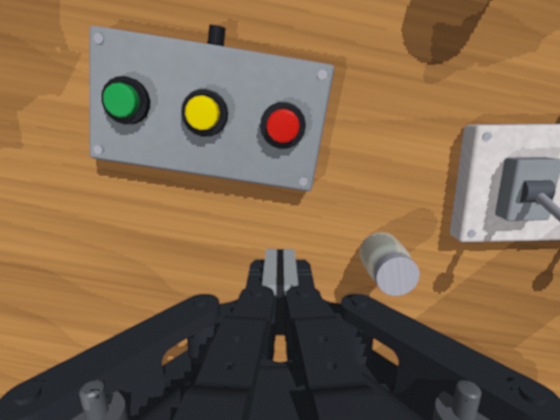

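The wrist view shows red at (283,125), yellow at (202,113) and green at (122,100), with the jar at (397,273).

```bash
python3 - <<'E'
from m import *
import pickle
s=wr(*pickle.load(open('w2.pkl','rb')))
for c,u,v in(('red',283,125),('yellow',202,113),('green',122,100)):
  ce,st=cen(s['pixels'],c,u,v,25,130,60);print(c,ce,st,plane(s,*ce,.052).round(4))
E
python3 go.py .54 .15 .10
```

```text
red [282.5712766  125.41702128] [266 108  34  35 940] [0.5414 0.1508 0.052 ]
yellow [201.82186235 112.30668016] [185  95  35  36 988] [0.5395 0.2346 0.052 ]
green [120.34799609  99.27761486] [ 103   82   37   36 1023] [0.5377 0.3182 0.052 ]
t 2.1167 p [0.4819 0.1416 0.2515] F [ 0.   0.5 -0. ] open -0.0008265394705409744 yaw 10.2 zt [-0.002  0.004 -1.   ]
dist 0.1625 units [0.2352 0.0109 0.6057]
turn [-0.0007  0.0001  0.0005]
```

```bash
python3 -m jog '1 0.12 0 0.1 0 0 0;1 0.235 0 0.25 0 0 0;1 0.24 0.01 0.4 0 0 0;1 0.24 0.01 0.55 0 0 0;1 0.24 0.01 0.6 0 0 0'; python3 -m jog '1 0 0 0.02 0 0 0;1 0 0 0.04 0 0 0;1 0 0 0.05 0 0 0'; python3 go.py .5412 .1507 .053
```

```text
time_s: 2.53
ee_pos: [0.5382, 0.1477, 0.0965]
eef_rot: [[0.985, 0.175, -0.009], [0.175, -0.985, 0.002], [-0.009, -0.004, -1.0]]
wrist_force: [-1.3, -1.0, -0.0]
opening: 0.002
time_s: 2.78
ee_pos: [0.5386, 0.1472, 0.0848]
eef_rot: [[0.985, 0.174, -0.008], [0.174, -0.985, 0.002], [-0.008, -0.004, -1.0]]
wrist_force: [0.1, 0.2, 0.2]
opening: 0.003
t 2.7833 p [0.5386 0.1472 0.0848] F [0.1 0.2 0.2] open 0.0027747663591753116 yaw 10.0 zt [-0.008  0.002 -1.   ]
dist 0.0321 units [ 0.0137 -0.0116  0.1271]
turn [-0.0006  0.0012  0.    ]
```

```bash
python3 -m jog '1 0.014 -0.012 0.03 0 0 0;1 0.014 -0.012 0.06 0 0 0;1 0.014 -0.012 0.08 0 0 0;1 0.014 -0.012 0.09 0 0 0;1 0.014 -0.012 0.09 0 0 0'; python3 go.py .5412 .1507 .053
```

```text
time_s: 3.2
ee_pos: [0.541, 0.1509, 0.0619]
eef_rot: [[0.985, 0.174, -0.009], [0.174, -0.985, 0.002], [-0.008, -0.004, -1.0]]
wrist_force: [-0.3, -1.1, -0.4]
opening: 0.002
t 3.2 p [0.541  0.1509 0.0619] F [-0.3 -1.1 -0.4] open 0.0017863483948788207 yaw 10.0 zt [-0.009  0.002 -1.   ]
dist 0.0089 units [0.001  0.001  0.0357]
turn [-0.0006  0.0013  0.0001]
```

```bash
python3 -m jog '1 0 0 0.012 0 0 0;1 0 0 0.024 0 0 0;1 0 0 0.036 0 0 0;1 0 0 0.044 0 0 0;1 0 0 0.048 0 0 0'; python3 go.py .5412 .1507 .0465
```

```text
time_s: 3.62
ee_pos: [0.541, 0.1509, 0.0498]
eef_rot: [[0.985, 0.174, -0.009], [0.174, -0.985, 0.002], [-0.008, -0.004, -1.0]]
wrist_force: [-0.5, -0.3, 3.2]
opening: 0.002
t 3.6167 p [0.541  0.1509 0.0498] F [-0.5 -0.3  3.2] open 0.0024145039498529807 yaw 10.0 zt [-0.009  0.002 -1.   ]
dist 0.0033 units [0.0007 0.0011 0.0132]
turn [-0.0006  0.0013  0.0001]
```

```bash
python3 -m jog '1 0 0 0.004 0 0 0;1 0 0 0.008 0 0 0;1 0 0 0.012 0 0 0;1 0 0 0.012 0 0 0;1 0 0 0.012 0 0 0'; python3 go.py .5412 .1507 .0465
```

```text
time_s: 4.03
ee_pos: [0.541, 0.151, 0.0469]
eef_rot: [[0.985, 0.174, -0.009], [0.174, -0.985, 0.002], [-0.008, -0.004, -1.0]]
wrist_force: [-1.3, -0.6, 5.0]
opening: 0.001
t 4.0333 p [0.541  0.151  0.0469] F [-1.3 -0.6  5. ] open 0.001236662989117876 yaw 10.0 zt [-0.009  0.002 -1.   ]
dist 0.0005 units [0.0005 0.0012 0.0018]
turn [-0.0006  0.0013  0.0001]
```

```bash
python3 -m jog '1 0 0 0.003 0 0 0;1 0 0 0.005 0 0 0;1 0 0 0.006 0 0 0;1 0 0 0.006 0 0 0'; python3 go.py .5412 .1507 .0465
```

```text
time_s: 4.37
ee_pos: [0.5411, 0.151, 0.046]
eef_rot: [[0.985, 0.174, -0.009], [0.174, -0.985, 0.002], [-0.008, -0.004, -1.0]]
wrist_force: [-3.1, -1.9, 10.2]
opening: 0.004
t 4.3667 p [0.5411 0.151  0.046 ] F [-3.1 -1.9 10.2] open 0.004482171168027662 yaw 10.0 zt [-0.009  0.002 -1.   ]
dist 0.0006 units [ 0.0002  0.0011 -0.002 ]
turn [-0.0006  0.0013  0.0001]
```

The force jumped to 10 N, so the button is at its hard stop and fully down. I'll release it straight up.

```bash
python3 -m jog '1 0 0 -0.03 0 0 0;1 0 0 -0.06 0 0 0;1 0 0 -0.15 0 0 0;1 0 0 -0.3 0 0 0;1 0 0 -0.45 0 0 0'; python3 -m jog '1 0 0 -0.1 0 0 0;1 0 0 -0.2 0 0 0;1 0 0 -0.3 0 0 0'; python3 - <<'E'
from h import *
snap('side','side2.png'); snap('scene','scene2.png')
E
python3 go.py .44 -.05 .25
```

```text
time_s: 4.78
ee_pos: [0.5409, 0.1504, 0.1588]
eef_rot: [[0.985, 0.174, -0.012], [0.174, -0.985, 0.001], [-0.011, -0.003, -1.0]]
wrist_force: [1.2, 0.9, 0.3]
opening: -0.001
time_s: 5.03
ee_pos: [0.5414, 0.1502, 0.2356]
eef_rot: [[0.985, 0.174, -0.011], [0.174, -0.985, 0.001], [-0.011, -0.003, -1.0]]
wrist_force: [0.1, 1.0, -1.2]
opening: 0.002
t 5.1333 p [0.5441 0.1509 0.2385] F [ 0.  -0.  -0.3] open 0.0018509528075927057 yaw 10.0 zt [-0.004  0.003 -1.   ]
dist 0.2265 units [-0.5499  0.7185 -0.047 ]
turn [-0.0006  0.0005  0.0001]
```

View pics/side2.png

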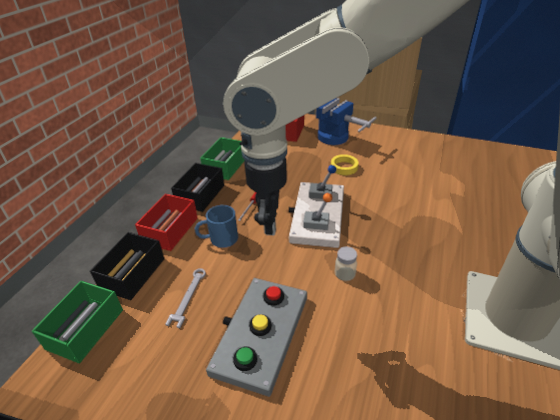

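The red button is back up at (273,295), the orange lever is still near-side at (327,198), and nothing else has moved. Next I'll go to the near side of the orange ball.

```bash
python3 -m jog '1 -0.1 0.13 0 0 0 0;1 -0.2 0.26 0 0 0 0;1 -0.3 0.39 0 0 0 0;1 -0.42 0.55 0 0 0 0;1 -0.54 0.7 0 0 0 0';python3 go.py .428 -.152 .24
```

```text
time_s: 5.55
ee_pos: [0.447, -0.0332, 0.2377]
eef_rot: [[0.985, 0.175, -0.005], [0.175, -0.985, 0.003], [-0.004, -0.004, -1.0]]
wrist_force: [-0.0, -0.6, 0.5]
opening: 0.001
t 5.55 p [ 0.447  -0.0332  0.2377] F [-0.  -0.6  0.5] open 0.0006303549650928679 yaw 10.1 zt [-0.005  0.003 -1.   ]
dist 0.1203 units [-0.1579  0.4544 -0.0102]
turn [-0.0006  0.0007  0.0002]
```

```bash
python3 -m jog '1 -0.05 0.15 0 0 0 0;1 -0.1 0.3 0 0 0 0;1 -0.158 0.45 0 0 0 0;1 -0.158 0.454 0 0 0 0;1 -0.158 0.454 0 0 0 0';python3 go.py .428 -.152 .113;python3 - <<'E'
from h import *
import pickle
o=env.get_obs();s=snap('wrist','w3.png');pickle.dump((o,s),open('w3.pkl','wb'))
E
```

```text
time_s: 5.97
ee_pos: [0.427, -0.1537, 0.237]
eef_rot: [[0.985, 0.17, -0.006], [0.17, -0.985, 0.004], [-0.005, -0.005, -1.0]]
wrist_force: [-0.5, 0.1, 0.1]
opening: -0.001
t 5.9667 p [ 0.427  -0.1537  0.237 ] F [-0.5  0.1  0.1] open -0.0006262740073903986 yaw 9.8 zt [-0.006  0.004 -1.   ]
dist 0.124 units [ 0.0075 -0.0037  0.4959]
turn [-0.0007  0.0008 -0.0005]
```

View pics/w3.png

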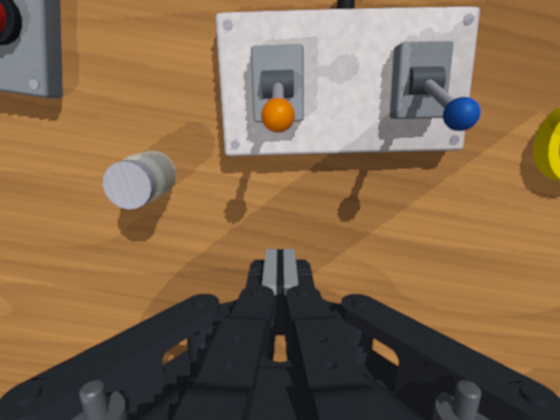

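```bash
python3 - <<'E'
from h import *
import pickle
s=wr(*pickle.load(open('w3.pkl','rb')))
for z in(.122,.128):print(plane(s,278,115,z).round(4))
a,b=plane(s,219,14,.03),plane(s,478,7,.03);e=(b-a)[:2];print(e,np.linalg.norm(e),np.degrees(np.arctan2(e[0],-e[1])))
a,b=plane(s,227,155,.03),plane(s,464,150,.03);e=(b-a)[:2];print(e,np.linalg.norm(e),np.degrees(np.arctan2(e[0],-e[1])))
a=plane(s,251,46,.055);b=plane(s,302,43,.055);c=plane(s,254,121,.055);d=plane(s,303,119,.055);print(((a+b+c+d)/4).round(4),c,d)
E
```

```text
[ 0.4957 -0.1401  0.122 ]
[ 0.4957 -0.1401  0.128 ]
[ 0.05011925 -0.24626138] 0.25130978026757406 11.503754723731973
[ 0.04973232 -0.25194011] 0.2568017168597502 11.166478151856468
[ 0.5238 -0.1341  0.055 ] [ 0.48575076 -0.11737346  0.055     ] [ 0.4957822  -0.16414623  0.055     ]
```

```bash
python3 -m jog '1 0 0 0.12 0 0 0;1 0 0 0.25 0 0 0;1 0.005 0 0.38 0 0 0;1 0.007 0 0.47 0 0 0;1 0.007 0 0.5 0 0 0';python3 go.py .46 -.146 .113
```

```text
time_s: 6.43
ee_pos: [0.4263, -0.1492, 0.1088]
eef_rot: [[0.985, 0.175, -0.011], [0.175, -0.985, 0.006], [-0.01, -0.008, -1.0]]
wrist_force: [0.2, 0.1, -0.6]
opening: -0.005
t 6.4333 p [ 0.4263 -0.1492  0.1088] F [ 0.2  0.1 -0.6] open -0.005133173093560875 yaw 10.1 zt [-0.011  0.006 -1.   ]
dist 0.0341 units [ 0.1346  0.0109 -0.0181]
turn [-0.0013  0.0016  0.0002]
```

```bash
python3 -m jog '1 0.04 0.003 0 0 0 0;1 0.08 0.006 0 0 0 0;1 0.12 0.009 0 0 0 0;1 0.14 0.01 0 0 0 0;1 0.15 0.01 0 0 0 0';python3 go.py .51 -.138 .113
```

```text
time_s: 6.85
ee_pos: [0.4662, -0.1452, 0.1098]
eef_rot: [[0.984, 0.175, -0.008], [0.175, -0.984, 0.005], [-0.007, -0.006, -1.0]]
wrist_force: [-0.1, -0.9, -0.4]
opening: -0.002
t 6.85 p [ 0.4662 -0.1452  0.1098] F [-0.1 -0.9 -0.4] open -0.001526716456658482 yaw 10.1 zt [-0.008  0.005 -1.   ]
dist 0.0445 units [ 0.1774  0.0023 -0.0142]
turn [-0.001   0.0011  0.0003]
```

```bash
python3 -m jog '1 0.012 0 0 0 0 0;1 0.028 0 0 0 0 0;1 0.046 0 0 0 0 0;1 0.065 0 0 0 0 0;1 0.085 -0.001 0 0 0 0'; python3 -m jog '1 0.02 0 0 0 0 0;1 0.04 0 0 0 0 0;1 0.06 -0.001 0 0 0 0;1 0.08 -0.001 0 0 0 0;1 0.1 -0.001 0 0 0 0';python3 go.py .531 -.133 .113;python3 - <<'E'
from h import *
import pickle
o=env.get_obs();s=snap('wrist','w4.png');pickle.dump((o,s),open('w4.pkl','wb'));snap('side','side4.png')
E
```

```text
time_s: 7.27
ee_pos: [0.4872, -0.1412, 0.1097]
eef_rot: [[0.984, 0.175, -0.008], [0.175, -0.985, 0.005], [-0.007, -0.007, -1.0]]
wrist_force: [-1.3, 0.1, 1.3]
opening: -0.002
time_s: 7.68
ee_pos: [0.5123, -0.1365, 0.1094]
eef_rot: [[0.985, 0.175, -0.008], [0.175, -0.985, 0.005], [-0.007, -0.007, -1.0]]
wrist_force: [-0.8, -0.4, 0.5]
opening: -0.0
t 7.6833 p [ 0.5123 -0.1365  0.1094] F [-0.8 -0.4  0.5] open -0.0003397828028514956 yaw 10.1 zt [-0.008  0.005 -1.   ]
dist 0.0194 units [ 0.076  -0.0007 -0.0148]
turn [-0.001   0.0011  0.0002]
```

View pics/w4.png

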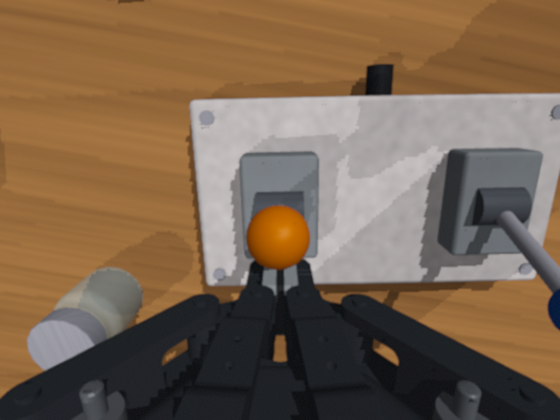

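View pics/side4.png

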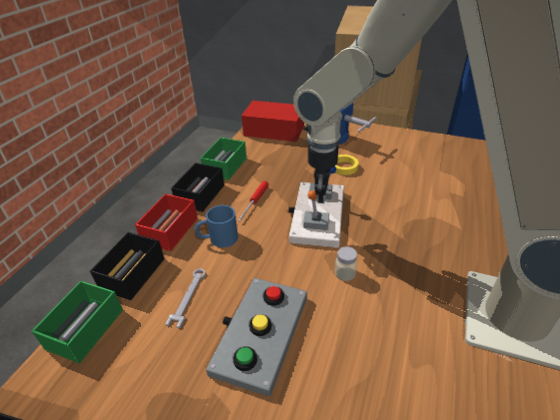

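The ball at (278,237) is centred ahead of the fingertips and moving over. I'll keep going gently.

```bash
python3 -m jog '1 0.02 0 0 0 0 0;1 0.04 0 0 0 0 0;1 0.055 0 0 0 0 0;1 0.068 0 0 0 0 0;1 0.076 0 0 0 0 0';python3 go.py .535 -.133 .1094;python3 - <<'E'
from h import *
import pickle
o=env.get_obs();s=snap('wrist','w5.png');pickle.dump((o,s),open('w5.pkl','wb'));
E
```

```text
time_s: 8.2
ee_pos: [0.5319, -0.1331, 0.1093]
eef_rot: [[0.984, 0.176, -0.007], [0.176, -0.984, 0.005], [-0.006, -0.006, -1.0]]
wrist_force: [-0.5, -0.5, -0.6]
opening: -0.001
t 8.2 p [ 0.5319 -0.1331  0.1093] F [-0.5 -0.5 -0.6] open -0.0012085706116937212 yaw 10.1 zt [-0.007  0.005 -1.   ]
dist 0.0031 units [ 0.0122  0.0018 -0.0005]
turn [-0.001   0.001   0.0003]
```

View pics/w5.png

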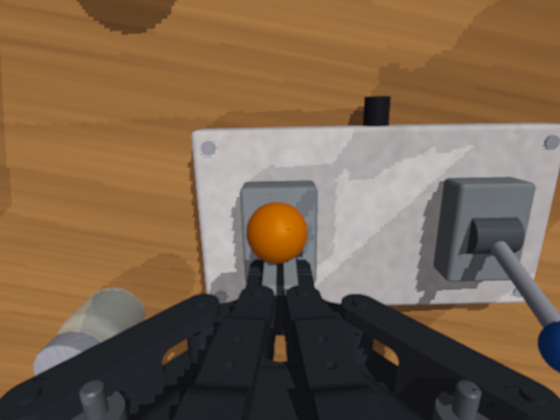

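```bash
python3 - <<'E'
from h import *
import pickle
s=wr(*pickle.load(open('w5.pkl','rb')))
b=plane(s,277,233,.124);c=[plane(s,*q,.03) for q in((193,130),(556,123))];print(b)
e=(c[1]-c[0]);print(c,np.linalg.norm(e))
f=(c[0]+c[1])/2; n=np.array([-e[1],e[0],0])/np.linalg.norm(e)
l=np.dot((b-f),n);print('ball rel far edge along x',l,'-> rel centre',.07+l if n[0]>0 else .07-l, n)
E
```

```text
[ 0.55415862 -0.12815607  0.124     ]
[array([ 0.58108013, -0.06468938,  0.03      ]), array([ 0.62964903, -0.30468505,  0.03      ])] 0.24486089129655225
ball rel far edge along x -0.038975401494213184 -> rel centre 0.031024598505786823 [0.98013064 0.19835302 0.        ]
```

```bash
python3 -m jog '1 0.004 0 0 0 0 0;1 0.008 0 0 0 0 0;1 0.012 0 0 0 0 0;1 0.012 0 0 0 0 0';python3 -m jog '1 0.004 0 0 0 0 0;1 0.008 0 0 0 0 0;1 0.008 0 0 0 0 0'
```

```text
time_s: 8.58
ee_pos: [0.5352, -0.1326, 0.1093]
eef_rot: [[0.984, 0.176, -0.007], [0.176, -0.984, 0.005], [-0.006, -0.006, -1.0]]
wrist_force: [-0.2, -0.5, 0.3]
opening: 0.002
time_s: 8.83
ee_pos: [0.5374, -0.1322, 0.1094]
eef_rot: [[0.984, 0.176, -0.007], [0.176, -0.984, 0.005], [-0.006, -0.006, -1.0]]
wrist_force: [-0.8, -1.0, -1.1]
opening: -0.003
```

```bash
python3 -m jog '1 0.004 0 0 0 0 0;1 0.004 0 0 0 0 0';python3 -m jog '1 0.004 0 0 0 0 0;1 0.004 0 0 0 0 0'
```

```text
time_s: 9.0
ee_pos: [0.5384, -0.132, 0.1093]
eef_rot: [[0.984, 0.176, -0.007], [0.176, -0.984, 0.005], [-0.006, -0.006, -1.0]]
wrist_force: [-0.8, -0.9, -0.0]
opening: 0.0
time_s: 9.17
ee_pos: [0.5386, -0.1319, 0.1092]
eef_rot: [[0.984, 0.176, -0.009], [0.176, -0.984, 0.005], [-0.008, -0.006, -1.0]]
wrist_force: [-3.8, -1.4, 2.2]
opening: 0.0
```

The push force has risen to about 4 N, so the lever has met its stop. I'll draw back slowly and then look.

```bash
python3 -m jog '1 -0.03 0 0 0 0 0;1 -0.1 0 0 0 0 0;1 -0.25 0 0 0 0 0;1 -0.4 0 0 0 0 0;1 -0.5 0 0 0 0 0';python3 -m jog '1 -0.05 0 -0.1 0 0 0;1 -0.1 0 -0.25 0 0 0;1 -0.12 0 -0.4 0 0 0;1 -0.12 0 -0.5 0 0 0;1 -0.12 0 -0.5 0 0 0';python3 -m jog '1 0 0 0 0 0 0;1 0 0 0 0 0 0;1 0 0 0 0 0 0'; python3 - <<'E'
from h import *
import pickle
o=env.get_obs();s=snap('wrist','w6.png');pickle.dump((o,s),open('w6.pkl','wb'))
d={n:snap(n,n+'6.png') for n in('side','scene')};pickle.dump(d,open('s6.pkl','wb'))
E
python3 go.py
```

```text
time_s: 9.58
ee_pos: [0.4124, -0.1535, 0.11]
eef_rot: [[0.984, 0.176, -0.01], [0.176, -0.984, 0.005], [-0.009, -0.007, -1.0]]
wrist_force: [0.4, 0.6, 0.2]
opening: -0.001
time_s: 10.0
ee_pos: [0.3869, -0.161, 0.2405]
eef_rot: [[0.985, 0.175, 0.001], [0.175, -0.985, 0.001], [0.001, -0.001, -1.0]]
wrist_force: [1.7, 0.1, 0.4]
opening: 0.002
time_s: 10.25
ee_pos: [0.3865, -0.1608, 0.2397]
eef_rot: [[0.985, 0.175, -0.0], [0.175, -0.985, 0.002], [0.0, -0.002, -1.0]]
wrist_force: [-0.1, -0.0, -0.4]
opening: 0.002
t 10.4 p [ 0.3863 -0.1607  0.2393] F [-1.   0.3  0.6] open 0.0009912976625653512 yaw 10.1 zt [-0.001  0.002 -1.   ]
```

View pics/side6.png

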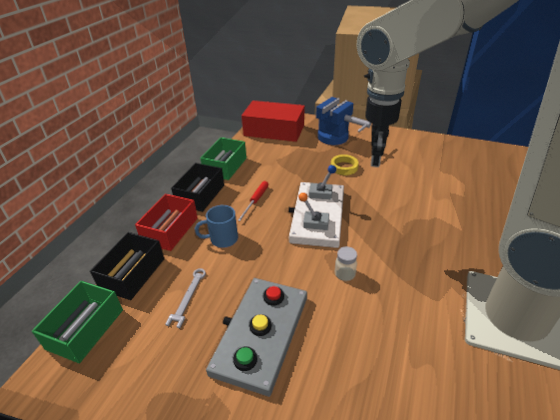

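View pics/scene6.png

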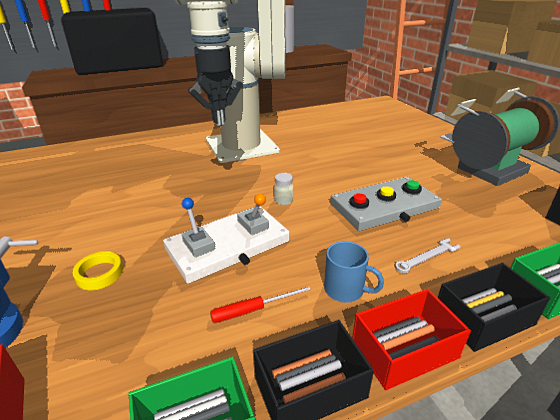

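View pics/w6.png

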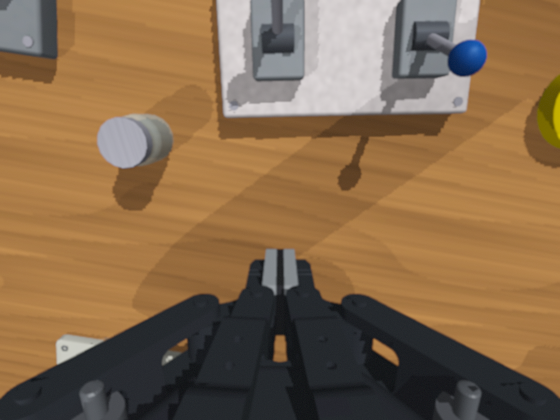

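The orange ball now leans to the far side, at (303,197) in the side view and (260,199) in the scene view. The blue lever, buttons, jar, mug, tape, screwdriver and wrench sit at the same pixels as before. One numeric check before I hand in.

```bash
python3 - <<'E'
from m import *
import pickle
d=pickle.load(open('s6.pkl','rb'));d0=pickle.load(open('s0.pkl','rb'))
p,e=tri(ray(d['scene'],260,199),ray(d['side'],303,197));print('ball',p.round(4),np.round(e,4),'moved',(p-[.497,-.1394,.1287]).round(4),'hand',np.linalg.norm(env.get_obs()['ee_pos']-p))
# changes on the bench between first and last pictures, around other things
for n,B in {'scene':dict(blue=(175,193,203,250),jar=(270,170,300,208),mug=(320,238,385,305),tape=(68,246,128,294),sd=(205,284,315,325),wr=(392,234,465,277),btn=(326,175,445,232)),'side':dict(blue=(322,162,340,185),jar=(333,246,360,280),mug=(200,205,240,250),tape=(328,153,362,178),btn=(208,278,310,390))}.items():
  for k,(x0,y0,x1,y1) in B.items():
    a=d0[n]['pixels'][y0:y1,x0:x1].astype(int);b=d[n]['pixels'][y0:y1,x0:x1].astype(int);print(n,k,'changed frac',(np.abs(a-b).max(2)>40).mean().round(3))
E
```

```text
ball [ 0.5608 -0.125   0.1232] [0.0005 0.0005] moved [ 0.0638  0.0144 -0.0055] hand 0.21264034185268096
scene blue changed frac 0.003
scene jar changed frac 0.0
scene mug changed frac 0.0
scene tape changed frac 0.0
scene sd changed frac 0.0
scene wr changed frac 0.0
scene btn changed frac 0.0
side blue changed frac 0.0
side jar changed frac 0.019
side mug changed frac 0.0
side tape changed frac 0.0
side btn changed frac 0.0
```

```bash
python3 -c "
from workcell import job
job.hand_in()"
```

```text
the job is handed in; nothing more can be done
```

I shut down the grinder and handed the job in at about 10.4 s of the 48 s allowed; the hand-in gives no verdict.

- **Red button:** I pressed it with the shut fingertips until it bottomed out at about 10 N, with the TCP at 46 mm. Then I let it go, and a picture showed it back up with the orange lever still on the near side.
- **Orange lever:** I pushed it over gently until it met its stop at about 4 N. It then measured 65 mm along its swing from where it started, with the ball at (0.561, -0.125, 0.123), leaning to the far side.
- **Hand:** The fingertips are about 21 cm from the orange ball and farther from the red button. The wrist force readings are at noise level.
- **Everything else:** Comparing first and last pictures showed practically no change around the three buttons, the blue lever or the loose things. The largest was 2% of pixels around the jar in one view and none in the other, probably a shadow.

**Disagreement:** The cameras put the ball's starting height at about 128 mm, against the stated 122 mm. The lever may have started leaning less than 0.5 rad, or this may be calibration error. I relied on the push force at the stop and the final pictures rather than that height.

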